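Lid the pie tubs in the treadle press

ROBOT

A 6-joint arm with a two-finger parallel gripper is mounted at the origin on the work surface. World frame = base frame: x ahead of the robot, y to its left, z up, the work surface at z = 0. Lengths are in mm, angles in rad, forces in N, time in s.
With the tool pointing down it reaches from about 275 to 825 mm from the base axis. Payload 5.2 kg.
Tool frame: the origin (TCP) lies at the very end of the fingers, on their centre line; the grasp point (between the pads) lies arm.hold_point_z behind it (arm.hold_point_z is the distance from the TCP to the grasp point, in mm); z points along the fingers, y is the line along which they close (so a half turn about z gives the same grasp; the last joint's range is limited). The gripper opens to 93 mm and grips with 3 to 60 N. Pads are 15 mm wide; open, the fingers measure 128 mm over their backs; the gripper's body (75 mm by 188 mm) begins 65 mm behind the grasp point.
Start: joints at [1.045, 0.259, 1.535, -0, 1.348, -0.203], TCP at [174.451, 521.605, 218.653] pointing down, gripper open.
Joint ranges: [-3.14, 3.14], [-0.91, 2.08], [0.19, 2.58], [-1.22, 4.36], [0.22, 2.71], [-3.12, 3.12]. Speed limits (rad/s): [2.57, 2.57, 3.14, 3.14, 3.14, 3.14].

INTERFACE

Orientations are given as a rotation vector (axis times angle).
In Python, from rig import arm gives the robot as it stands.
- The arm moves only by the tool carry_out, never from a script. Its argument "targets" is a list of rows, each a list of 3 entries, a list of its own where there are three numbers: the shift along the world's x, y, z in mm, then the turn, a rotation vector about the world's x, y, z in degrees, then the opening, from -1 (shut) to 1 (fully open). In form: [[[x, y, z], [rx, ry, rz], claw], ...]. A call has 1 to 12 rows; each row shifts and turns the commanded pose from where the row before left it; what a row does not reach is not made up. A row lasts 1/10 s, in which the tool goes at most 50 mm and 8.59 degrees, less where a joint would pass 70% of its speed; a pose out of reach is approached as far as the arm can. A call with a gripper value outside its range is refused whole. The fingers move at their own pace and stop on an object; "force" is the grip in N (left out, the last holds). Time passes only in rows, so rows that do not move let the fingers close. It gives the time, the measured TCP pose, the force, the opening and the grip force at its end, in the units of the state.
- arm.get_obs(): the state, without advancing time (a new reading comes with each control period).
- arm.camera(name): name is "scene" or "top"; returns the picture (420x560x3 uint8, red, green, blue); there is no depth.
- arm.camera_model(name): a dict with "fx", "fy", "cx", "cy" (pixels), "rvec" (rotation vector, rad) and "tvec" (3), from world to camera coordinates, as OpenCV has them. Camera axes: x right, y down, z forward; pixel columns grow to the right and rows downward; lengths in mm; the calibration is good to about 2 mm. A picture is of the moment at which its call begins. camera_model takes no time and is no camera call.
- arm.sign_off(): hands the job in; it is judged then, once.
The state is a dict: "clock": time; "joints": joint angles; "qvel": joint speeds; "joint_efforts": joint torques, N m; "ee_pos": TCP position; "orientation": TCP orientation; "wrist_force": force on the tool from outside, world axes, zero at the start; "wrist_torque": the same for the moment, N m; "opening": finger opening in mm; "finger_force": force on a finger pad.
Only numpy, scipy, OpenCV 4.12 (cv2) and the standard library are available. Lean on these libraries where they do the work, as an engineer would, in place of code of your own. Each camera call takes 0.05 s, during which the arm holds its last target. There are 200 camera calls.

TASK

Stand all the tubs on the press's shuttle tray, wind the handwheel one full turn so that the tray runs fully under the press head, and push the treadle down to its stop so that every lid is shut. Let the treadle up, wind the wheel back the full turn to bring the tray out, and stand every tub upright in the blue dispatch tray. Never work the treadle unless the tray is fully under the head, and leave the sauce bottle, spice jar and mug where they are.

Things in the scene. Friction and masses are not known exactly. Their poses are not given: they have to be found in the camera images.
- tub1_mid (a point): Tub 1 of up to 4 (some absent): round terracotta-coloured tub, white lid part-way on. 60 mm diameter, 42 mm tall, 100 to 200 g; the point is the tub's centre, 21 mm above its underside; z is its axis. Lid 58 mm across, its top 52 mm above the underside when proud and 46 mm when shut. Grip the tub below the lid.
- lid1 (a joint): Lid of tub 1, in m: 0 = standing 6 mm proud, 0.006 = pushed fully shut (over 0.004 counts as shut). Stiff: 2 N to move it; stays where pushed.
- tub2_mid (a point): Tub 2 of up to 4 (some absent): round terracotta-coloured tub, white lid part-way on. 60 mm diameter, 42 mm tall, 100 to 200 g; the point is the tub's centre, 21 mm above its underside; z is its axis. Lid 58 mm across, its top 52 mm above the underside when proud and 46 mm when shut. Grip the tub below the lid.
- lid2 (a joint): Lid of tub 2, in m: 0 = standing 6 mm proud, 0.006 = pushed fully shut (over 0.004 counts as shut). Stiff: 2 N to move it; stays where pushed.
- tub3_mid (a point): Tub 3 of up to 4 (some absent): round terracotta-coloured tub, white lid part-way on. 60 mm diameter, 42 mm tall, 100 to 200 g; the point is the tub's centre, 21 mm above its underside; z is its axis. Lid 58 mm across, its top 52 mm above the underside when proud and 46 mm when shut. Grip the tub below the lid.
- lid3 (a joint): Lid of tub 3, in m: 0 = standing 6 mm proud, 0.006 = pushed fully shut (over 0.004 counts as shut). Stiff: 2 N to move it; stays where pushed.
- tub4_mid (a point): Tub 4 of up to 4 (some absent): round terracotta-coloured tub, white lid part-way on. 60 mm diameter, 42 mm tall, 100 to 200 g; the point is the tub's centre, 21 mm above its underside; z is its axis. Lid 58 mm across, its top 52 mm above the underside when proud and 46 mm when shut. Grip the tub below the lid.
- lid4 (a joint): Lid of tub 4, in m: 0 = standing 6 mm proud, 0.006 = pushed fully shut (over 0.004 counts as shut). Stiff: 2 N to move it; stays where pushed.
- tray_floor (a point): Aluminium shuttle tray of the green lidding press: middle of its floor's upper face (30 mm above the bench). Inner floor 146 mm along its x by 176 mm along its y, rim 8 mm high, 3 mm thick. Room for 2 by 2 tubs (70 mm apart along x, 92 mm along y). The handwheel drives it along its +x, 200 mm for one turn, from the load end (nearest the robot) to fully under the head.
- head_station (a point): Fixed point on the green press, 30 mm above the bench, right under the middle of its head; the tray's floor point comes here when fully in. Axes as the tray's. Head plate 145 mm (x) by 172 mm (y), its underside 106 mm above the bench when up. Frame: two columns at y +-118 mm, 50 mm along x, and a crossbeam 70 mm along x, top 0.19 m above the bench.
- wheel_axis (a point): Point on the vertical axis of the handwheel at the height of the middle of its knob (77 mm above the bench). Wheel disc 124 mm diameter, its top 54 mm above the bench.
- wheel_knob (a point): Middle of the red upright spinner knob on the handwheel, 18 mm diameter, 42 mm tall (from 55 to 97 mm above the bench), 48 mm from the wheel axis. The knob spins freely on its own pin, so it can be held with the gripper at a fixed yaw while being carried round in a circle.
- wheel (a joint): Handwheel angle, rad: 0 = tray at the load end, grows anticlockwise seen from above, 6.283 = one full turn, tray fully under the press head (stops just beyond both ends, at -0.05 and 6.35). Turns easily, about 2 N at the knob; stays where left.
- treadle_pad (a point): Top of the black rubber pad on the yellow treadle, 90 mm from its hinge; the pad is 50 mm along the treadle by 58 mm wide. Up it stands about 61 mm above the bench, fully down about 31 mm.
- treadle_hinge (a point): Middle of the treadle's hinge, at its end farthest from the robot, 24 mm above the bench; the hinge runs along the point's y and the treadle points from here along the point's -x, sloping up 0.35 rad when released. Base 142 x 90 mm, steel.
- treadle (a joint): Treadle angle, rad: 0 = up (spring return), 0.35 = down on its stop. About 3 N at the pad to start, up to about 14 N at the stop with four lids in the press. It drives the press head down 29.5 mm in step, which shuts the lids of all tubs under it.
- dispatch_floor (a point): Blue dispatch tray, fixed on the bench: middle of its floor's upper face (6 mm above the bench). Inner floor 154 mm along its x by 184 mm along its y, rim 8 mm high and 3 mm thick. Room for 2 by 2 tubs (74 mm apart along x, 94 mm along y).
- sauce: Bystander: red sauce bottle, 56 mm diameter, 160 mm tall, origin under its centre.
- pepper: Bystander: amber spice jar, 48 mm diameter, 90 mm tall, origin under its centre.
- mug: Bystander: blue mug, 76 mm diameter, 90 mm tall, handle to its +y, origin under its centre.
Things that resemble listed ones, but are neither listed nor needed, are in the scene too. Leave any purple or turquoise look-alike of the part that bears tub3_mid alone.

How it is judged:
By the outcome, as a careful person would: the job done as asked, in the order asked, and still so for the second after the job is handed in, with the robot touching nothing.
Of tub1, tub2, tub3, tub4 only 2 to 4 are there at a start; the rules pass over those that are not, and their reading is None.
At some moment in a run one of tub1, tub2, tub3, tub4 may be knocked a few centimetres aside while the robot is not near it.
Once in a run the grip may slacken for a moment while it holds something.
It also fails if it takes over 210 s, if anything falls off the work surface, if the arm or the gripper's body presses on something with over 40 N, if the wrist force passes 120 N, or if a joint passes its speed limit or range.

## Working session

There is one attempt and no reset: what is moved stays moved. The work goes in short steps, Python scripts to look and compute and a tool call to move; the robot and the scene stay as the last step left them, time stands still between calls to the robot, and variables do not carry over. Pictures are saved under pics/ and viewed, at most 14 in all, crops included, and the job is handed in when it is done.

Besides the shell and the picture viewer there is one more tool, called after "Emit:" as name([rows], argument=value, ...), one row to a line, values as JSON. carry_out: Moves the arm, as the interface text tells. Its arguments: {"type":"object","properties":{"targets":{"type":"array"},"force":{"type":"number"}},"required":["targets"]}

```bash
mkdir -p pics; ls
python3 - <<'E'
from rig import arm
import cv2
for n in("scene","top"):
    cv2.imwrite(f"pics/{n}0.png",cv2.cvtColor(arm.camera(n),cv2.COLOR_RGB2BGR)); print(arm.camera_model(n))
print(arm.get_obs(),arm.hold_point_z)
E
```

```text
pics
{'fx': 519.1081952705757, 'fy': 519.1081952705757, 'cx': 282.5770945760178, 'cy': 213.86017682663137, 'rvec': array([ 2.35076223,  0.95226   , -0.31924498]), 'tvec': array([-446.05714524, -229.23755549, 1858.053354  ])}
{'fx': 525.5149012824272, 'fy': 525.5149012824272, 'cx': 276.2325639861114, 'cy': 206.05971791541464, 'rvec': array([ 2.19197277, -2.18839563,  0.07732431]), 'tvec': array([  89.91103177,  559.10316229, 1501.25317474])}
{'clock': 0.1, 'joints': array([ 1.04520769e+00,  2.59237043e-01,  1.53591436e+00,  8.47948182e-06,
        1.34797567e+00, -2.02776400e-01]), 'qvel': array([ 0.00031585, -0.00093936, -0.00296351,  0.00051181, -0.00117216,
        0.00178006]), 'joint_efforts': array([ 3.11808544e-03, -4.38206041e+01, -2.84641331e+01,  7.20118498e-02,
        3.62322433e-02, -5.67142160e-05]), 'ee_pos': array([174.20908294, 521.20249362, 217.94241802]), 'orientation': array([-5.04787145e-01, -3.10021081e+00,  2.24716027e-03]), 'wrist_force': array([-0.62085771, -0.46653575, -0.02621204]), 'wrist_torque': array([-4.33032947e-02,  2.57648720e-02,  3.66580140e-05]), 'finger_force': 0.0, 'opening': 92.91579129636851} 18.8
```

View pics/top0.png

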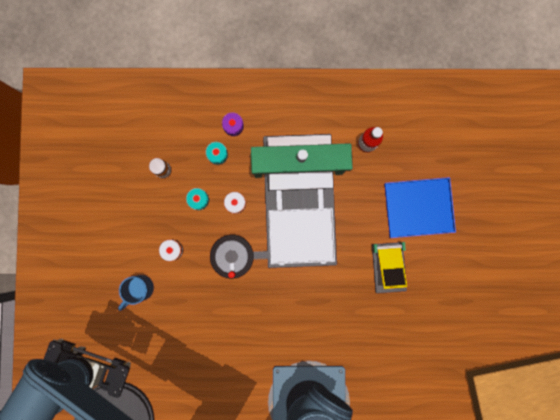

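View pics/scene0.png

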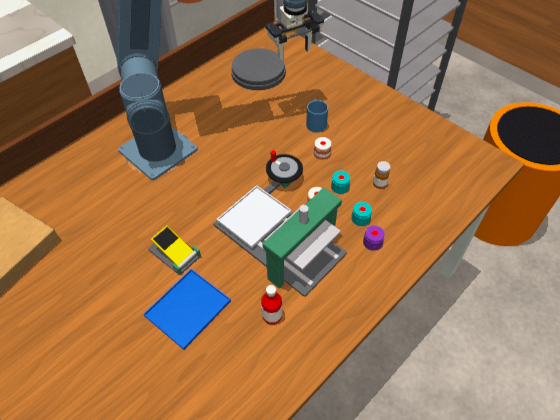

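```bash
cat > h.py <<'E'
from rig import arm
import cv2, numpy as np
def cam(n):
    m=arm.camera_model(n); K=np.array([[m['fx'],0,m['cx']],[0,m['fy'],m['cy']],[0,0,1]])
    return K,cv2.Rodrigues(m['rvec'])[0],m['tvec']
def ray(n,uv,z):
    K,R,t=cam(n); c=-R.T@t; d=R.T@np.linalg.solve(K,[uv[0],uv[1],1]); return (c+d*(z-c[2])/d[2])[:2]
def tri(a,b):
    P=[np.c_[K@R,K@t] for K,R,t in(cam("top"),cam("scene"))]
    X=cv2.triangulatePoints(P[0],P[1],np.float64(a),np.float64(b)).ravel(); return X[:3]/X[3]
def px(n,X):
    K,R,t=cam(n); p=K@(R@np.float64(X)+t); return p[:2]/p[2]
def shot(n,name=None):
    im=arm.camera(n)
    if name: cv2.imwrite(f"pics/{name}.png",im[...,::-1])
    return im
def blobs(im,lo,hi,amin=8):
    h=cv2.cvtColor(im,cv2.COLOR_RGB2HSV); m=cv2.inRange(h,np.array(lo),np.array(hi))
    c,_=cv2.findContours(m,cv2.RETR_EXTERNAL,cv2.CHAIN_APPROX_NONE)
    return [x for x in c if cv2.contourArea(x)>=amin]
RED=((0,150,90),(6,255,255)); WHITE=((0,0,150),(179,60,255))
E
python3 - <<'E'
from h import *
np.set_printoptions(precision=1,suppress=True)
t,s=[cv2.imread(f"pics/{n}0.png")[...,::-1].copy() for n in("top","scene")]
for n,im in(("top",t),("scene",s)):
    for nm,c in(("red",RED),("white",WHITE),("blue",((108,200,120),(125,255,255))),("yellow",((25,150,120),(35,255,255))),("green",((65,100,40),(85,255,200)))):
        for b in blobs(im,*c):
            r=cv2.minAreaRect(b)
            if cv2.contourArea(b)<6000: print(n,nm,cv2.contourArea(b),np.array(r[0]),np.array(r[1]),round(r[2],1),"z52",ray(n,r[0],52))
A=cv2.resize(t[100:300,120:320],(400,400),interpolation=cv2.INTER_CUBIC); A=cv2.resize(t[110:290,140:460],(800,450),interpolation=cv2.INTER_CUBIC)
B=cv2.resize(s[120:260,260:400],(400,400),interpolation=cv2.INTER_CUBIC)
cv2.imwrite("pics/c1.png",A[...,::-1]); 
C=cv2.resize(s[135:195,120:200],(400,300)); D=cv2.resize(s[215:285,140:210],(400,400),interpolation=cv2.INTER_CUBIC)
cv2.imwrite("pics/c2.png",np.hstack([B,D])[...,::-1])
E
```

```text
top red 30.5 [231.5 274. ] [7. 6.] 0.0 z52 [365.7 216. ]
top red 14.5 [169. 250.] [4. 4.] 90.0 z52 [432.5 392. ]
top red 14.5 [234. 202.] [4. 4.] 90.0 z52 [568.  210.4]
top red 15.5 [196. 198.] [4. 4.] 90.0 z52 [579.2 317.9]
top red 18.5 [215.8 151.3] [4.2 4.9] 45.0 z52 [712.7 263.3]
top red 195.5 [371.5 137.5] [18.4 18.4] 45.0 z52 [ 753.3 -180.6]
top red 9.0 [231.5 122. ] [3. 4.] 0.0 z52 [797.1 219.1]
top white 18.0 [270.5 398.5] [ 3. 23.] 0.0 z52 [ 24.4 106. ]
top white 187.0 [335.  376.2] [33.3 17.8] 54.0 z52 [ 84.7 -72.4]
top white 180.0 [280.8 377.3] [12.7 30.6] 35.8 z52 [81.7 77.7]
top white 55.5 [ 94.2 374.7] [ 6.4 23.2] 5.2 z52 [ 88.6 593.5]
top white 17.5 [314.4 363. ] [13.3  2.7] 8.1 z52 [120.8 -15.6]
top white 30.0 [389.  246.4] [ 2.4 24.1] 87.1 z52 [ 443.5 -226.6]
top white 687.5 [231.  256.5] [29. 30.] 90.0 z52 [414.6 217.8]
top white 309.5 [169. 250.] [20. 20.] 90.0 z52 [432.5 392. ]
top white 304.0 [234. 202.] [19.8 19.8] 45.0 z52 [568.  210.4]
top white 1317.5 [  8.5 229. ] [17. 88.] 0.0 z52 [490.7 843.8]
top white 5302.5 [300.7 218.7] [91.6 65.1] 88.4 z52 [521.2  21.
[... 2981 characters left out ...]
6] 56.3 z52 [ 51.8 826.5]
scene white 80.5 [354.6  50.3] [78.3  2.1] 28.9 z52 [181.3 873.6]
scene white 9.0 [327.3  18.1] [1.9 8.6] 59.0 z52 [-47.5 966.3]
scene white 76.5 [356.2  25.1] [83.6  2.2] 27.6 z52 [  75.3 1013.1]
scene white 27.0 [285.8  12.3] [15.7  4.2] 42.3 z52 [-207.6  874. ]
scene white 39.5 [380.2   8.6] [42.   1.8] 26.6 z52 [  73.  1181.7]
scene yellow 438.5 [171.5 244.5] [38.2 21.2] 45.0 z52 [ 386.3 -234.7]
scene green 21.5 [176.7 267.9] [10.6  3.4] 51.3 z52 [ 460.8 -275. ]
scene green 15.5 [196.4 250.7] [10.   3.3] 51.3 z52 [ 456.8 -196.9]
scene green 2368.5 [298.1 233.6] [ 41.8 107.2] 40.8 z52 [632.1  57.7]
scene green 18.0 [285.2 184.3] [ 3.6 10. ] 84.3 z52 [468.9 170.1]
```

View pics/c1.png

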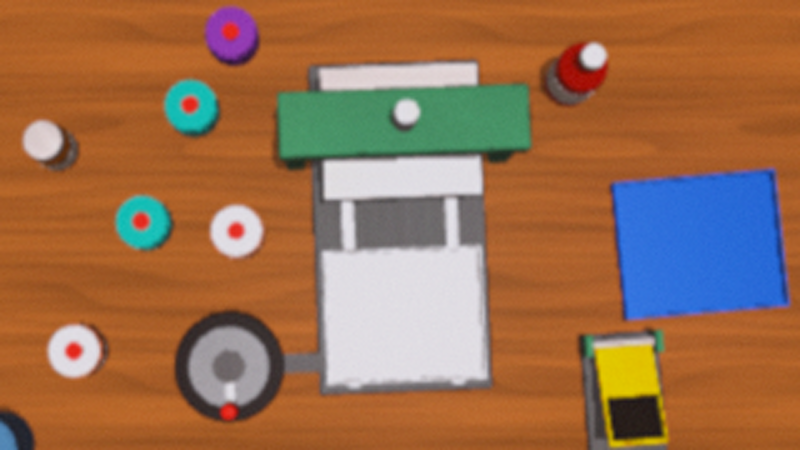

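View pics/c2.png

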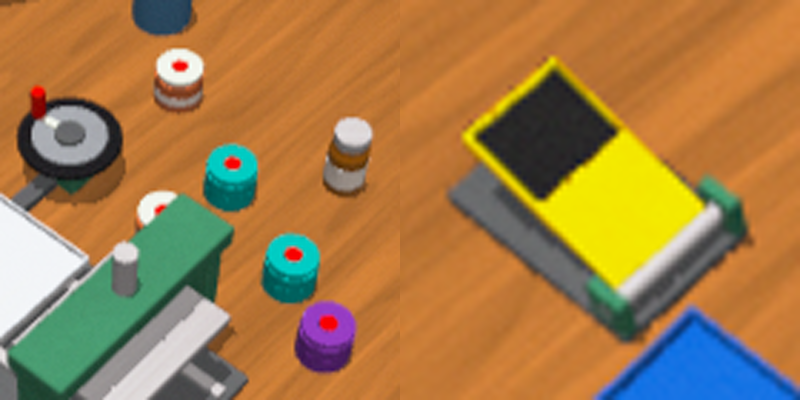

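Run:
```python
from h import *
np.set_printoptions(precision=1,suppress=True)
def c1(p): return (p[0]/2.5+140-.3,p[1]/2.5+110-.3)
for nm,P,z in(("tray",[(320,252),(482,246),(490,382),(323,388)],38),("disp",[(612,184),(774,170),(788,304),(626,320)],14)):
    Q=np.array([ray("top",c1(p),z) for p in P]); d=Q-np.roll(Q,-1,0)
    print(nm,Q,"mid",Q.mean(0),"sides",np.linalg.norm(d,axis=1),"yaws",np.degrees(np.arctan2(d[:,1],d[:,0])))
print("wheel",ray("top",(231,256.5),54), "knob97",ray("top",(231.5,274),97),"scene wheel",ray("scene",(283.5,167),54),"knobtop scene",ray("scene",(273,151.5),97))
print("pad",[ray("top",c1(p),61) for p in[(608,400),(656,396),(664,438),(611,442),(635,418)]])
print("hinge",ray("top",(389,246.4),30),ray("scene",(186.8,258.8),30))
s=cv2.imread("pics/scene0.png")[...,::-1].copy()
print("padscene",[ray("scene",(140+a/400*70,215+b/400*70),61) for a,b in[(552,64),(617,130),(540,198),(478,135),(547,131)] for a in[a-400]])
print("tubs top",ray("top",(169,250),52),ray("top",(234,202),52))
for n,p in(("mug",(137,288)),("sauce",(377,132)),("pepper",(157,166))): print(n,ray("top",p,90))
```

```text
tray [[544.9 115.2]
 [552.1 -69.7]
 [397.6 -77.9]
 [390.6 111.4]] mid [471.3  19.8] sides [185.1 154.7 189.5 154.4] yaws [  92.2    3.   -87.9 -178.6]
disp [[ 626.2 -224.2]
 [ 643.  -413.5]
 [ 486.9 -426.5]
 [ 468.2 -238.5]] mid [ 556.1 -325.7] sides [190.  156.6 189.  158.7] yaws [  95.1    4.8  -84.3 -174.8]
wheel [414.6 217.6] knob97 [368.6 212.5] scene wheel [414.  218.9] knobtop scene [368.  216.5]
pad [array([ 378.7, -206.9]), array([ 383.2, -260.6]), array([ 336.7, -268.8]), array([ 332.2, -209.7]), array([ 358.8, -236.8])]
hinge [ 443.2 -231.5] [ 445.3 -228.6]
padscene [array([ 328.8, -205.9]), array([ 387. , -208.6]), array([ 391.5, -263.1]), array([ 336.9, -261.4]), array([ 361. , -234.6])]
tubs top [432.5 392. ] [568.  210.4]
mug [329.9 470. ]
sauce [ 761.3 -189. ]
pepper [664.6 421. ]
```

Of the candidates, only the white lids at top (169,250) and (234,202) sit on terracotta bodies, so those are the two tubs. The turquoise ones at (216,152) and (197,199) and the purple one at (232,124) are look-alikes. In the crops, the knob is on the −x side of the wheel, and the treadle pad is at about (360,−236).

Emit:
carry_out([
  [[32,-16,0],[0,0,0],1],
  [[32,-16,0],[0,0,0],1],
  [[32,-16,0],[0,0,0],1],
  [[32,-16,0],[0,0,0],1],
  [[32,-16,0],[0,0,0],1],
  [[32,-16,0],[0,0,0],1],
  [[32,-16,0],[0,0,0],1],
  [[34,-17,0],[0,0,0],1],
  [[0,0,-30],[0,0,0],1],
  [[0,0,-30],[0,0,0],1],
  [[0,0,-30],[0,0,0],1],
  [[0,0,0],[0,0,0],1],
], force=25)

```text
clock: 1.3
ee_pos: [429.6, 390.6, 124.0]
orientation: [-0.504, -3.093, 0.01]
wrist_force: [0.3, -0.4, -0.4]
opening: 92.4
finger_force: 0.0
```

Emit:
carry_out([
  [[0,0,-15],[0,0,0],1],
  [[0,0,0],[0,0,0],1],
  [[0,0,0],[0,0,0],1],
])

```text
clock: 1.6
ee_pos: [432.7, 393.0, 114.8]
orientation: [0.504, 3.1, 0.001]
wrist_force: [0.8, -0.5, 0.2]
opening: 93.0
finger_force: 0.0
```

```bash
cat > look.py <<'E'
from h import *
import sys
np.set_printoptions(precision=1,suppress=True)
tag=sys.argv[1] if len(sys.argv)>1 else None
zs=[float(a) for a in sys.argv[2:]] or [52]
o=arm.get_obs(); print(round(o['clock'],1),o['ee_pos'],o['opening'])
for n in("top","scene"):
    im=shot(n,tag and n+tag)
    for b in blobs(im,(0,150,90),(6,255,255),6):
        (c,wh,_)=cv2.minAreaRect(b); a=cv2.contourArea(b)
        if a<40: print(n,a,np.array(c),*[ray(n,c,z) for z in zs])
E
python3 look.py
```

```text
1.6 [432.7 393.  114.8] 93.00739199284634
top 30.0 [231.5 274.5] [364.3 216. ]
top 14.0 [234. 202.] [568.  210.4]
top 15.0 [196. 198.] [579.2 317.9]
top 18.5 [215.8 151.3] [712.7 263.3]
top 9.0 [231.5 122. ] [797.1 219.1]
scene 6.0 [273.5 321.1] [ 780.5 -197.8]
scene 9.0 [375.  232.5] [797.6 223. ]
scene 13.5 [362.5 208.5] [712.6 268. ]
scene 11.0 [341.  176.5] [578.2 321.8]
scene 39.5 [273.  155.5] [350.7 232.8]
scene 8.5 [322.5 142.6] [431.8 394.9]
```

Emit:
carry_out([
  [[0,0,-30],[0,0,0],1],
  [[0,0,-30],[0,0,0],1],
  [[0,0,-30],[0,0,0],1],
  [[0,0,-19],[0,0,0],1],
  [[0,0,0],[0,0,0],1],
  [[0,0,0],[0,0,0],-1],
  [[0,0,0],[0,0,0],-1],
  [[0,0,0],[0,0,0],-1],
  [[0,0,0],[0,0,0],-1],
  [[0,0,0],[0,0,0],-1],
  [[0,0,0],[0,0,0],-1],
])

```text
clock: 2.8
ee_pos: [433.1, 393.2, 5.6]
orientation: [0.505, 3.099, 0.002]
wrist_force: [-0.9, 0.5, 5.5]
opening: 59.9
finger_force: 25.0
```

Emit:
carry_out([
  [[0,0,20],[0,0,0],-1],
  [[0,0,32],[0,0,0],-1],
  [[0,0,32],[0,0,0],-1],
  [[0,0,30],[0,0,0],-1],
])

```text
clock: 3.2
ee_pos: [431.9, 392.2, 119.3]
orientation: [-0.505, -3.1, 0.002]
wrist_force: [-0.6, -0.3, -1.9]
opening: 59.6
finger_force: 25.0
```

Emit:
carry_out([
  [[3.4,-29.7,0],[0,0,-6.3],-1],
  [[3.4,-29.7,0],[0,0,-6.3],-1],
  [[3.4,-29.7,0],[0,0,-6.3],-1],
  [[3.4,-29.7,0],[0,0,-6.3],-1],
  [[3.4,-29.7,0],[0,0,-6.3],-1],
  [[3.4,-29.7,0],[0,0,-6.3],-1],
  [[3.4,-29.7,0],[0,0,-6.3],-1],
  [[3.4,-29.7,0],[0,0,-6.3],-1],
  [[3.4,-29.7,0],[0,0,-6.3],-1],
  [[3.4,-29.7,0],[0,0,-6.3],-1],
  [[3,-30,0],[0,0,-6.5],-1],
  [[0,0,0],[0,0,0],-1],
])

```text
clock: 4.4
ee_pos: [469.5, 62.6, 118.3]
orientation: [2.189, 2.253, -0.002]
wrist_force: [0.4, 0.4, -2.2]
opening: 59.4
finger_force: 25.0
```

Emit:
carry_out([
  [[0,0,0],[0,0,0],-1],
  [[0,0,0],[0,0,0],-1],
])

```text
clock: 4.6
ee_pos: [468.9, 66.3, 118.4]
orientation: [-2.18, -2.261, 0.001]
wrist_force: [-0.4, 0.8, -1.6]
opening: 60.1
finger_force: 25.0
```

```bash
python3 look.py A 52 160; python3 -c "
from h import *
from scipy.spatial.transform import Rotation as R
y=R.from_rotvec(arm.get_obs()['orientation']).as_matrix(); print(y)"
```

```text
4.6 [468.9  66.3 118.4] 60.14751452238633
top 32.0 [231.5 274. ] [365.7 216. ] [372.5 207.4]
top 14.0 [234. 202.] [568.  210.4] [560.1 202.2]
top 15.0 [196. 198.] [579.2 317.9] [570.4 301.9]
top 19.0 [215.5 151. ] [713.4 264. ] [694.9 251.9]
top 10.0 [231.5 122. ] [797.1 219.1] [772.4 210.3]
scene 8.0 [272.8 321.9] [ 780.7 -200.9] [ 817.2 -234.5]
scene 10.5 [375.  232.5] [797.6 223. ] [832.7 154.4]
scene 13.5 [362.5 208.5] [712.6 268. ] [754.7 195.6]
scene 11.0 [341.  176.5] [578.2 321.8] [631.5 245. ]
scene 32.5 [273.  155.5] [350.7 232.8] [422.7 163.3]
[[-3.70430709e-02  9.99313513e-01 -5.59187634e-04]
 [ 9.99313630e-01  3.70432219e-02  2.62174427e-04]
 [ 2.82708560e-04 -5.49092079e-04 -9.99999809e-01]]
```

View pics/sceneA.png

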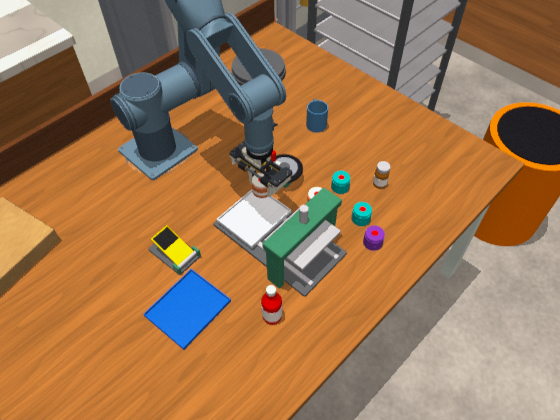

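Emit:
carry_out([
  [[0,0,-30],[0,0,0],-1],
  [[0,0,-30],[0,0,0],-1],
  [[0,0,-14],[0,0,0],-1],
  [[0,0,-5],[0,0,0],-1],
  [[0,0,-3],[0,0,0],-1],
  [[0,0,0],[0,0,0],-1],
  [[0,0,0],[0,0,0],-1],
])

```text
clock: 5.4
ee_pos: [470.2, 65.7, 37.5]
orientation: [2.181, 2.259, 0.002]
wrist_force: [0.9, 0.4, -1.4]
opening: 60.0
finger_force: 25.0
```

Emit:
carry_out([
  [[0,0,-1.5],[0,0,0],-1],
  [[0,0,0],[0,0,0],-1],
  [[0,0,0],[0,0,0],0.7],
  [[0,0,0],[0,0,0],0.7],
  [[0,0,0],[0,0,0],0.7],
  [[0,0,0],[0,0,0],0.7],
  [[0,0,15],[0,0,0],0.7],
  [[0,0,30],[0,0,0],0.7],
  [[0,0,30],[0,0,0],0.7],
  [[0,0,30],[0,0,0],0.7],
])

```text
clock: 6.4
ee_pos: [469.2, 65.6, 141.2]
orientation: [-2.182, -2.26, 0.001]
wrist_force: [0.3, 0.4, 0.1]
opening: 79.0
finger_force: 0.0
```

Emit:
carry_out([
  [[16,24,0],[0,0,8],1],
  [[16,24,0],[0,0,8],1],
  [[16,24,0],[0,0,8],1],
  [[16,24,0],[0,0,8],1],
  [[16,24,0],[0,0,8],1],
  [[18,25,0],[0,0,8],1],
  [[0,0,0],[0,0,8],1],
  [[0,0,0],[0,0,8],1],
  [[0,0,0],[0,0,5],1],
  [[0,0,0],[0,0,0],1],
  [[0,0,0],[0,0,0],1],
])

```text
clock: 7.5
ee_pos: [567.4, 210.6, 140.1]
orientation: [-0.522, -3.098, 0.0]
wrist_force: [-0.5, -0.6, -0.1]
opening: 93.2
finger_force: 0.0
```

```bash
python3 look.py B 52 82
```

```text
7.5 [567.4 210.6 140.1] 93.24150908018318
top 14.0 [286. 237.] [469.5  63.3] [469.2  64. ]
top 18.5 [215.8 151.3] [712.7 263.3] [707.6 259.9]
top 10.0 [231.5 122. ] [797.1 219.1] [790.2 216.6]
scene 6.0 [273.6 321.2] [ 780.8 -197.9] [ 791.  -207.3]
scene 9.5 [375.  232.5] [797.6 223. ] [807.3 204. ]
scene 13.5 [362.5 208.5] [712.6 268. ] [724.3 247.8]
scene 12.0 [262.5 196.5] [451.9  83.2] [469.6  67.3]
scene 10.5 [341.  176.5] [578.2 321.8] [593.  300.5]
scene 35.5 [273. 156.] [352.3 231.1] [372.3 211.9]
```

Emit:
carry_out([
  [[0.5,0.5,-35],[0,0,0],1],
  [[0,0,-35],[0,0,0],1],
  [[0,0,-35],[0,0,0],1],
  [[0,0,-29.5],[0,0,0],1],
  [[0,0,0],[0,0,0],1],
  [[0,0,0],[0,0,0],-1],
  [[0,0,0],[0,0,0],-1],
  [[0,0,0],[0,0,0],-1],
  [[0,0,0],[0,0,0],-1],
  [[0,0,0],[0,0,0],-1],
  [[0,0,0],[0,0,0],-1],
])

```text
clock: 8.7
ee_pos: [568.5, 211.4, 6.6]
orientation: [0.518, 3.097, 0.001]
wrist_force: [0.2, 1.1, 4.8]
opening: 59.8
finger_force: 25.0
```

Emit:
carry_out([
  [[0,0,20],[0,0,0],-1],
  [[0,0,35],[0,0,0],-1],
  [[0,0,35],[0,0,0],-1],
  [[0,0,35],[0,0,0],-1],
  [[0,0,0],[0,0,0],-1],
])

```text
clock: 9.2
ee_pos: [571.1, 211.6, 136.0]
orientation: [0.517, 3.09, 0.005]
wrist_force: [0.9, 0.6, -1.8]
opening: 59.6
finger_force: 25.0
```

Emit:
carry_out([
  [[-8.7,-21.6,0],[0,0,-6.3],-1],
  [[-8.7,-21.6,0],[0,0,-6.3],-1],
  [[-8.7,-21.6,0],[0,0,-6.3],-1],
  [[-8.7,-21.6,0],[0,0,-6.3],-1],
  [[-8.7,-21.6,0],[0,0,-6.3],-1],
  [[-8.7,-21.6,0],[0,0,-6.3],-1],
  [[-8.7,-21.6,0],[0,0,-6.3],-1],
  [[-8.7,-21.6,0],[0,0,-6.3],-1],
  [[-8.7,-21.6,0],[0,0,-6.3],-1],
  [[-8.7,-21.6,0],[0,0,-6.3],-1],
  [[-8.5,-21.6,0],[0,0,-6],-1],
  [[0,0,0],[0,0,0],-1],
])

```text
clock: 10.4
ee_pos: [470.9, -28.2, 129.6]
orientation: [-2.186, -2.254, 0.003]
wrist_force: [0.9, 0.2, -0.6]
opening: 59.8
finger_force: 25.0
```

Emit:
carry_out([
  [[0,0,-35],[0,0,0],-1],
  [[0,0,-35],[0,0,0],-1],
  [[0,0,-12],[0,0,0],-1],
  [[0,0,-5],[0,0,0],-1],
  [[0,0,0],[0,0,0],-1],
  [[0,0,0],[0,0,0],-1],
])

```text
clock: 11.0
ee_pos: [473.1, -26.3, 44.2]
orientation: [2.181, 2.26, 0.001]
wrist_force: [-0.5, 0.3, -1.1]
opening: 59.7
finger_force: 25.0
```

```bash
python3 look.py C 52 82
```

```text
11.0 [473.1 -26.3  44.2] 59.72144537728385
top 30.0 [231.5 274.5] [364.3 216. ] [366.2 213.6]
top 19.5 [286.5 236.5] [470.9  61.9] [470.6  62.7]
top 15.0 [196. 198.] [579.2 317.9] [576.7 313.4]
top 18.5 [215.8 151.3] [712.7 263.3] [707.6 259.9]
top 9.0 [231.5 122. ] [797.1 219.1] [790.2 216.6]
scene 7.0 [273.6 321.2] [ 780.8 -197.9] [ 791.  -207.3]
scene 9.5 [375.  232.5] [797.6 223. ] [807.3 204. ]
scene 13.5 [362.5 208.5] [712.6 268. ] [724.3 247.8]
scene 12.0 [262.5 196.5] [451.9  83.2] [469.6  67.3]
scene 11.0 [341.  176.5] [578.2 321.8] [593.  300.5]
scene 37.0 [273.  155.5] [350.7 232.8] [370.7 213.5]
```

Emit:
carry_out([
  [[0,0,-5],[0,0,0],-1],
  [[0,0,-3],[0,0,0],-1],
  [[0,0,0],[0,0,0],-1],
  [[0,0,0],[0,0,0],0.7],
  [[0,0,0],[0,0,0],0.7],
  [[0,0,0],[0,0,0],0.7],
  [[0,0,0],[0,0,0],0.7],
  [[0,0,15],[0,0,0],0.7],
  [[0,0,35],[0,0,0],0.7],
  [[0,0,35],[0,0,0],0.7],
  [[0,0,35],[0,0,0],0.7],
  [[0,0,0],[0,0,0],0.7],
])

```text
clock: 12.3
ee_pos: [475.5, -27.4, 160.2]
orientation: [2.176, 2.254, 0.007]
wrist_force: [0.3, -0.1, -0.0]
opening: 78.9
finger_force: 0.0
```

Emit:
carry_out([
  [[-12,27,0],[0,0,0],0.2],
  [[-12,27,0],[0,0,0],0.2],
  [[-12,27,0],[0,0,0],0.2],
  [[-12,27,0],[0,0,0],0.2],
  [[-12,27,0],[0,0,0],0.2],
  [[-12,27,0],[0,0,0],0.2],
  [[-12,27,0],[0,0,0],0.2],
  [[-12,27,0],[0,0,0],0.2],
  [[-8.5,25,0],[0,0,0],0.2],
  [[0,0,0],[0,0,0],0.2],
  [[0,0,0],[0,0,0],0.2],
])

```text
clock: 13.4
ee_pos: [367.5, 214.4, 155.0]
orientation: [-2.18, -2.262, 0.002]
wrist_force: [0.0, -0.2, -0.1]
opening: 55.5
finger_force: 0.0
```

```bash
python3 look.py D 82 97; python3 -c "
import cv2,numpy as np
a=cv2.imread('pics/topD.png')[190:300,190:350];b=cv2.imread('pics/sceneD.png')[130:240,200:360]
cv2.imwrite('pics/c3.png',np.vstack([cv2.resize(x,(430,296),interpolation=2) for x in(a,b)]))"
```

```text
13.4 [367.5 214.4 155. ] 55.48365749548213
top 14.5 [286. 237.] [469.2  64. ] [469.1  64.4]
top 13.5 [320. 236.] [472.1 -29.8] [472.  -28.5]
top 15.0 [196. 198.] [576.7 313.4] [575.5 311.2]
top 18.5 [215.8 151.3] [707.6 259.9] [705.  258.3]
top 11.0 [231.5 122. ] [790.2 216.6] [786.8 215.4]
scene 7.0 [273.6 321.2] [ 791.  -207.3] [ 796. -212.]
scene 9.5 [375.  232.5] [807.3 204. ] [812.2 194.4]
scene 13.5 [241.5 214.5] [473.4 -26.2] [482.2 -33. ]
scene 13.5 [362.5 208.5] [724.3 247.8] [730.1 237.8]
scene 12.5 [262.5 196.5] [469.6  67.3] [478.4  59.4]
scene 11.0 [341.  176.5] [593.  300.5] [600.4 289.8]
scene 38.0 [273.  155.5] [370.7 213.5] [380.7 203.8]
```

View pics/c3.png

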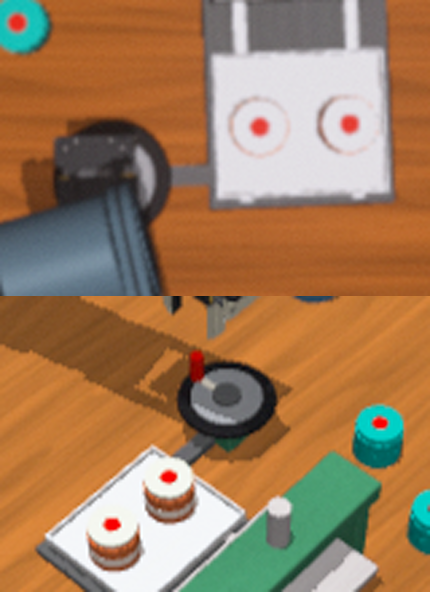

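Emit:
carry_out([
  [[0.5,0.5,-25],[0,0,0],0.2],
  [[0,0,-30],[0,0,0],0.2],
  [[0,0,-25],[0,0,0],0.2],
  [[0,0,-15],[0,0,0],0.2],
  [[0,0,0],[0,0,0],0.2],
  [[0,0,0],[0,0,0],-1],
  [[0,0,0],[0,0,0],-1],
  [[0,0,0],[0,0,0],-1],
  [[0,0,0],[0,0,0],-1],
  [[0,0,0],[0,0,0],-1],
  [[0,0,0],[0,0,0],-1],
])

```text
clock: 14.6
ee_pos: [368.1, 215.1, 61.0]
orientation: [-2.182, -2.26, 0.0]
wrist_force: [-2.8, 0.0, 4.8]
opening: 17.6
finger_force: 25.0
```

```bash
python3 -c "
from h import *
o=arm.get_obs();print(o['ee_pos'],o['wrist_force'],o['opening'])"
```

```text
[368.07284085 215.07419022  61.03773722] [-2.80019469  0.04447311  4.83087832] 17.60074522935429
```

```bash
python3 -c "
import numpy as np
a=np.radians(183+15*np.arange(25)); p=48*np.c_[np.cos(a),np.sin(a)]
p=np.round(p,1); print((p[1:]-p[:-1]).round(1).tolist())"
```

```text
[[2.2, -12.3], [5.4, -11.3], [8.2, -9.6], [10.3, -7.1], [11.8, -4.2], [12.5, -0.9], [12.3, 2.2], [11.3, 5.4], [9.6, 8.2], [7.1, 10.3], [4.2, 11.8], [0.9, 12.5], [-2.2, 12.3], [-5.4, 11.3], [-8.2, 9.6], [-10.3, 7.1], [-11.8, 4.2], [-12.5, 0.9], [-12.3, -2.2], [-11.3, -5.4], [-9.6, -8.2], [-7.1, -10.3], [-4.2, -11.8], [-0.9, -12.5]]
```

First quarter, with a check of force.

Emit:
carry_out([
  [[2.2,-12.3,0],[0,0,0],-1],
  [[5.4,-11.3,0],[0,0,0],-1],
  [[8.2,-9.6,0],[0,0,0],-1],
  [[10.3,-7.1,0],[0,0,0],-1],
  [[11.8,-4.2,0],[0,0,0],-1],
  [[12.5,-0.9,0],[0,0,0],-1],
  [[0,0,0],[0,0,0],-1],
  [[0,0,0],[0,0,0],-1],
], force=30)

```text
clock: 15.4
ee_pos: [420.4, 171.2, 61.0]
orientation: [-2.184, -2.256, -0.006]
wrist_force: [0.2, 12.7, 3.0]
opening: 17.5
finger_force: 30.0
```

```bash
python3 look.py E 82 97
```

```text
15.4 [420.4 171.2  61. ] 17.457817565739756
top 15.0 [285.5 218.5] [520.3  65.4] [519.7  65.8]
top 13.5 [319. 218.] [521.9 -27.3] [521.2 -26. ]
top 15.5 [196. 198.] [576.7 313.4] [575.5 311.2]
top 18.5 [215.8 151.3] [707.6 259.9] [705.  258.3]
top 10.0 [231.5 122. ] [790.2 216.6] [786.8 215.4]
scene 7.0 [273.6 321.2] [ 791.  -207.3] [ 796. -212.]
scene 10.5 [375.  232.5] [807.3 204. ] [812.2 194.4]
scene 14.0 [253.5 223.5] [524.  -24.1] [532.2 -31. ]
scene 12.5 [362.5 208.5] [724.3 247.8] [730.1 237.8]
scene 13.0 [274. 205.] [519.   68.6] [527.3  60.6]
scene 11.0 [341.  176.5] [593.  300.5] [600.4 289.8]
scene 10.5 [273.  171.5] [420.3 163.5] [429.7 154.5]
```

```bash
python3 -c "
import numpy as np
a=np.radians(np.linspace(275.4,545.2,19)); p=np.array([415.9,219.3])+48*np.c_[np.cos(a),np.sin(a)]
p=np.round(p,1); p[0]=418.5,169.7; print((p[1:]-p[:-1]).round(1).tolist(),p[-1])"
```

```text
[[14.1, 4.6], [11.1, 5.9], [9.2, 8.5], [6.6, 10.6], [3.7, 11.9], [0.5, 12.6], [-2.8, 12.2], [-5.8, 11.0], [-8.5, 9.2], [-10.6, 6.7], [-12.0, 3.7], [-12.5, 0.5], [-12.2, -2.8], [-11.1, -5.8], [-9.2, -8.5], [-6.7, -10.6], [-3.7, -11.9], [-0.5, -12.6]] [368.1 214.9]
```

Emit:
carry_out([
  [[14.1,4.6,0],[0,0,0],-1],
  [[11.1,5.9,0],[0,0,0],-1],
  [[9.2,8.5,0],[0,0,0],-1],
  [[6.6,10.6,0],[0,0,0],-1],
  [[3.7,11.9,0],[0,0,0],-1],
  [[0.5,12.6,0],[0,0,0],-1],
  [[-2.8,12.2,0],[0,0,0],-1],
  [[-5.8,11,0],[0,0,0],-1],
  [[-8.5,9.2,0],[0,0,0],-1],
])

```text
clock: 16.4
ee_pos: [448.0, 255.1, 61.0]
orientation: [2.181, 2.259, -0.001]
wrist_force: [-0.2, -4.7, 7.2]
opening: 17.4
finger_force: 30.0
```

Emit:
carry_out([
  [[-10.6,6.7,0],[0,0,0],-1],
  [[-12,3.7,0],[0,0,0],-1],
  [[-12.5,0.5,0],[0,0,0],-1],
  [[-12.2,-2.8,0],[0,0,0],-1],
  [[-11.1,-5.8,0],[0,0,0],-1],
  [[-9.2,-8.5,0],[0,0,0],-1],
  [[-6.7,-10.6,0],[0,0,0],-1],
  [[-3.7,-11.9,0],[0,0,0],-1],
  [[-0.5,-12.6,0],[0,0,0],-1],
  [[0,0,0],[0,0,0],-1],
  [[0,0,0],[0,0,0],-1],
])

```text
clock: 17.5
ee_pos: [368.1, 213.9, 61.0]
orientation: [2.183, 2.259, -0.0]
wrist_force: [1.0, -0.1, 8.1]
opening: 17.4
finger_force: 30.0
```

```bash
python3 look.py F 82 97
```

```text
17.5 [368.1 213.9  61. ] 17.411475374585542
top 15.0 [196. 198.] [576.7 313.4] [575.5 311.2]
top 19.0 [215.5 151. ] [708.3 260.6] [705.7 259. ]
top 8.0 [231.5 122.5] [788.8 216.6] [785.4 215.4]
scene 8.0 [273.6 321.2] [ 791.  -207.3] [ 796. -212.]
scene 10.5 [375.  232.5] [807.3 204. ] [812.2 194.4]
scene 13.5 [362.5 208.5] [724.3 247.8] [730.1 237.8]
scene 11.0 [341.  176.5] [593.  300.5] [600.4 289.8]
scene 9.0 [271.5 156. ] [368.7 208.4] [378.7 198.8]
```

Emit:
carry_out([
  [[0,0,0],[0,0,0],0.2],
  [[0,0,0],[0,0,0],0.2],
  [[0,0,0],[0,0,0],0.2],
  [[0,0,20],[0,0,0],0.2],
  [[0,0,30],[0,0,0],0.2],
  [[0,0,30],[0,0,0],0.2],
  [[0,-20,10],[0,0,0],0],
  [[0,-40,0],[0,0,0],-0.5],
  [[0,-40,0],[0,0,0],-1],
  [[0,-40,0],[0,0,0],-1],
  [[0,-40,0],[0,0,0],-1],
  [[0,-40,0],[0,0,0],-1],
])

```text
clock: 18.8
ee_pos: [367.6, -6.4, 150.4]
orientation: [-2.181, -2.26, 0.0]
wrist_force: [0.7, -0.3, -0.3]
opening: 12.1
finger_force: 0.0
```

Emit:
carry_out([
  [[0,-40,0],[0,0,0],-1],
  [[0,-40,0],[0,0,0],-1],
  [[0,-40,0],[0,0,0],-1],
  [[-3,-40,0],[0,0,0],-1],
  [[-5,-40,0],[0,0,0],-1],
  [[0,-29,0],[0,0,0],-1],
  [[0,0,-30],[0,0,0],-1],
  [[0,0,-20],[0,0,0],-1],
  [[0,0,0],[0,0,0],-1],
])

```text
clock: 19.7
ee_pos: [358.3, -232.4, 98.0]
orientation: [-2.178, -2.254, -0.001]
wrist_force: [-0.3, -1.0, 0.6]
opening: 0.3
finger_force: 0.0
```

```bash
python3 look.py G 82 97; python3 -c "
import cv2,numpy as np
a=cv2.imread('pics/topG.png')[120:300,200:440];b=cv2.imread('pics/sceneG.png')[130:310,140:380]
cv2.imwrite('pics/c4.png',np.hstack([cv2.resize(x,(400,300),interpolation=2) for x in(a,b)]))"
```

```text
19.7 [ 358.3 -232.4   98. ] 0.28213430471074863
top 31.5 [231.5 274. ] [367.6 213.6] [368.6 212.5]
top 15.5 [196. 198.] [576.7 313.4] [575.5 311.2]
top 19.0 [215.5 151. ] [708.3 260.6] [705.7 259. ]
top 10.0 [231.5 122. ] [790.2 216.6] [786.8 215.4]
scene 8.0 [273.6 321.2] [ 791.  -207.3] [ 796. -212.]
scene 9.5 [375.  232.5] [807.3 204. ] [812.2 194.4]
scene 12.5 [362.5 208.5] [724.3 247.8] [730.1 237.8]
scene 11.0 [341.  176.5] [593.  300.5] [600.4 289.8]
scene 36.5 [272.7 155.9] [371.3 211.6] [381.3 201.9]
```

View pics/c4.png

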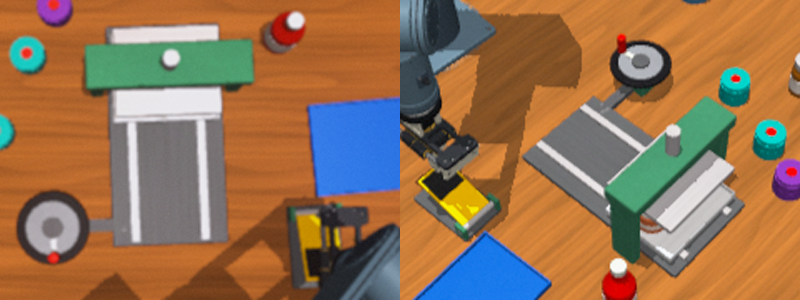

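Emit:
carry_out([
  [[0.5,-2,-15],[0,0,0],-1],
  [[0,0,-15],[0,0,0],-1],
  [[0,0,-8],[0,0,0],-1],
  [[0,0,-5],[0,0,0],-1],
  [[0,0,-5],[0,0,0],-1],
  [[0,0,-5],[0,0,0],-1],
  [[0,0,-5],[0,0,0],-1],
  [[0,0,-4],[0,0,0],-1],
  [[0,0,0],[0,0,0],-1],
  [[0,0,0],[0,0,0],-1],
])

```text
clock: 20.8
ee_pos: [360.7, -236.5, 39.0]
orientation: [2.182, 2.26, -0.001]
wrist_force: [-3.6, -0.1, 6.4]
opening: 0.7
finger_force: 2.8
```

Emit:
carry_out([
  [[-0.5,0,-3],[0,0,0],-1],
  [[-0.5,0,-3],[0,0,0],-1],
  [[0,0,-2],[0,0,0],-1],
  [[0,0,-1],[0,0,0],-1],
  [[0,0,0],[0,0,0],-1],
  [[0,0,0],[0,0,0],-1],
])

```text
clock: 21.4
ee_pos: [359.8, -236.6, 31.0]
orientation: [2.181, 2.26, -0.001]
wrist_force: [-6.2, 2.3, 18.0]
opening: 0.1
finger_force: 8.9
```

Emit:
carry_out([
  [[0,0,-1],[0,0,0],-1],
  [[0,0,-1],[0,0,0],-1],
  [[0,0,0],[0,0,0],-1],
  [[0,0,0],[0,0,0],-1],
])

```text
clock: 21.8
ee_pos: [359.8, -236.7, 30.6]
orientation: [2.18, 2.26, -0.002]
wrist_force: [-11.0, 5.1, 38.7]
opening: 0.3
finger_force: 19.6
```

At its stop (force jumped to 39 N). Letting the treadle up.

Emit:
carry_out([
  [[0,0,5],[0,0,0],-1],
  [[0,0,8],[0,0,0],-1],
  [[0,0,10],[0,0,0],-1],
  [[0,0,10],[0,0,0],-1],
  [[0,0,10],[0,0,0],-1],
  [[0,0,30],[0,0,0],-1],
  [[0,0,40],[0,0,0],-1],
  [[0,20,10],[0,0,0],0],
  [[0,40,0],[0,0,0],0.2],
  [[0,40,0],[0,0,0],0.2],
  [[0,40,0],[0,0,0],0.2],
])

```text
clock: 22.9
ee_pos: [359.0, -94.8, 150.8]
orientation: [-2.183, -2.258, 0.001]
wrist_force: [0.3, 0.3, 0.2]
opening: 27.8
finger_force: 0.0
```

Emit:
carry_out([
  [[0,40,0],[0,0,0],0.2],
  [[0,40,0],[0,0,0],0.2],
  [[0,40,0],[0,0,0],0.2],
  [[0,40,0],[0,0,0],0.2],
  [[0,40,0],[0,0,0],0.2],
  [[4,40,0],[0,0,0],0.2],
  [[4,40,0],[0,0,0],0.2],
  [[0,30,0],[0,0,0],0.2],
  [[0,0,0],[0,0,0],0.2],
  [[0,0,0],[0,0,0],0.2],
])

```text
clock: 23.9
ee_pos: [367.1, 213.7, 150.4]
orientation: [-2.179, -2.262, 0.003]
wrist_force: [-0.1, -1.2, -0.0]
opening: 55.9
finger_force: 0.0
```

```bash
python3 look.py H 82 97; python3 -c "
import cv2,numpy as np
a=cv2.imread('pics/topH.png')[120:300,200:440];b=cv2.imread('pics/sceneH.png')[130:310,140:380]
cv2.imwrite('pics/c5.png',np.hstack([cv2.resize(x,(400,300),interpolation=2) for x in(a,b)]))"
```

```text
23.9 [367.1 213.7 150.4] 55.936286228242814
top 15.5 [196. 198.] [576.7 313.4] [575.5 311.2]
top 19.0 [215.5 151. ] [708.3 260.6] [705.7 259. ]
top 9.0 [231.5 122. ] [790.2 216.6] [786.8 215.4]
scene 10.5 [375.  232.5] [807.3 204. ] [812.2 194.4]
scene 13.5 [362.5 208.5] [724.3 247.8] [730.1 237.8]
scene 11.0 [341.  176.5] [593.  300.5] [600.4 289.8]
scene 37.5 [272.6 155.5] [369.8 212.7] [379.8 203.1]
```

View pics/c5.png

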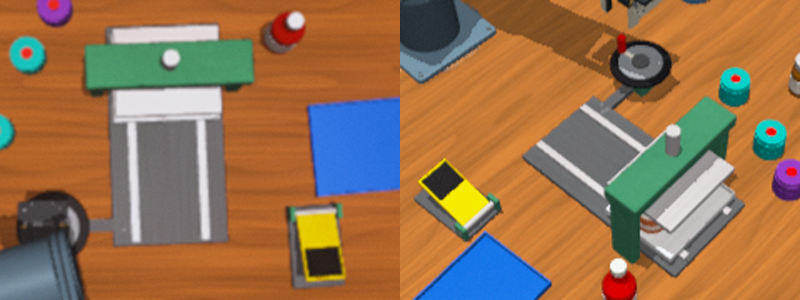

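Emit:
carry_out([
  [[0.9,0,-25],[0,0,0],0.2],
  [[0,0,-30],[0,0,0],0.2],
  [[0,0,-25],[0,0,0],0.2],
  [[0,0,-10],[0,0,0],0.2],
  [[0,0,0],[0,0,0],0.2],
  [[0,0,0],[0,0,0],-1],
  [[0,0,0],[0,0,0],-1],
  [[0,0,0],[0,0,0],-1],
  [[0,0,0],[0,0,0],-1],
  [[0,0,0],[0,0,0],-1],
  [[0,0,0],[0,0,0],-1],
])

```text
clock: 25.1
ee_pos: [368.2, 213.9, 60.9]
orientation: [-2.181, -2.26, 0.001]
wrist_force: [-1.9, -0.0, 4.8]
opening: 17.4
finger_force: 30.0
```

```bash
python3 -c "
import numpy as np
a=np.radians(np.linspace(186.5,185.1-360,25)); p=np.array([415.9,219.3])+48*np.c_[np.cos(a),np.sin(a)]
p=np.round(p,1); print(p[0],(p[1:]-p[:-1]).round(1).tolist(),p[-1])"
```

```text
[368.2 213.9] [[0.2, 12.5], [3.5, 12.1], [6.5, 10.8], [9.1, 8.7], [11.0, 6.0], [12.3, 3.0], [12.5, -0.3], [12.1, -3.5], [10.7, -6.6], [8.7, -9.1], [6.0, -11.1], [2.9, -12.2], [-0.4, -12.6], [-3.7, -12.1], [-6.6, -10.7], [-9.2, -8.5], [-11.1, -6.0], [-12.2, -2.8], [-12.6, 0.5], [-12.0, 3.7], [-10.7, 6.7], [-8.5, 9.2], [-5.9, 11.2], [-2.7, 12.2]] [368.1 215. ]
```

Emit:
carry_out([
  [[0.2,12.5,0],[0,0,0],-1],
  [[3.5,12.1,0],[0,0,0],-1],
  [[6.5,10.8,0],[0,0,0],-1],
  [[9.1,8.7,0],[0,0,0],-1],
  [[11,6,0],[0,0,0],-1],
  [[12.3,3,0],[0,0,0],-1],
  [[12.5,-0.3,0],[0,0,0],-1],
  [[12.1,-3.5,0],[0,0,0],-1],
  [[10.7,-6.6,0],[0,0,0],-1],
  [[8.7,-9.1,0],[0,0,0],-1],
  [[6,-11.1,0],[0,0,0],-1],
  [[2.9,-12.2,0],[0,0,0],-1],
])

```text
clock: 26.3
ee_pos: [463.7, 224.3, 60.8]
orientation: [-2.18, -2.258, 0.003]
wrist_force: [-9.3, 1.9, 13.4]
opening: 17.3
finger_force: 30.0
```

Emit:
carry_out([
  [[-0.4,-12.6,0],[0,0,0],-1],
  [[-3.7,-12.1,0],[0,0,0],-1],
  [[-6.6,-10.7,0],[0,0,0],-1],
  [[-9.2,-8.5,0],[0,0,0],-1],
  [[-11.1,-6,0],[0,0,0],-1],
  [[-12.2,-2.8,0],[0,0,0],-1],
  [[-12.6,0.5,0],[0,0,0],-1],
  [[-12,3.7,0],[0,0,0],-1],
  [[-10.7,6.7,0],[0,0,0],-1],
  [[-8.5,9.2,0],[0,0,0],-1],
  [[-5.9,11.2,0],[0,0,0],-1],
  [[-2.7,12.2,0],[0,0,0],-1],
])

```text
clock: 27.5
ee_pos: [367.9, 215.2, 60.9]
orientation: [2.181, 2.26, -0.0]
wrist_force: [4.2, -2.0, 2.3]
opening: 17.6
finger_force: 30.0
```

Emit:
carry_out([
  [[0,0,0],[0,0,0],-1],
  [[0,0,0],[0,0,0],-1],
  [[0,0,0],[0,0,0],-1],
])

```text
clock: 27.8
ee_pos: [368.0, 215.3, 60.9]
orientation: [-2.181, -2.261, 0.0]
wrist_force: [-0.5, 1.5, 8.5]
opening: 17.3
finger_force: 30.0
```

```bash
python3 look.py I 76 97
```

```text
27.8 [368.  215.3  60.9] 17.293175428180504
top 14.0 [286. 237.] [469.3  63.9] [469.1  64.4]
top 14.0 [319.5 235.5] [473.6 -29. ] [473.4 -27.1]
top 15.5 [196. 198.] [577.2 314.3] [575.5 311.2]
top 19.0 [215.5 151. ] [709.3 261.3] [705.7 259. ]
top 9.0 [231.5 122. ] [791.6 217.1] [786.8 215.4]
scene 7.5 [272.1 322.2] [ 788.3 -210.1] [ 795.4 -216.6]
scene 9.0 [375.  232.5] [805.4 207.8] [812.2 194.4]
scene 13.0 [241.5 215.5] [472.6 -26.1] [484.9 -35.6]
scene 13.5 [362.5 208.5] [721.9 251.9] [730.1 237.8]
scene 14.5 [262.3 197.9] [469.6  66.1] [481.9  55.1]
scene 11.0 [341.  176.5] [590.1 304.8] [600.4 289.8]
scene 9.5 [271.5 156. ] [364.7 212.2] [378.7 198.8]
```

Emit:
carry_out([
  [[0,0,0],[0,0,0],0.2],
  [[0,0,0],[0,0,0],0.2],
  [[0,0,0],[0,0,0],0.2],
  [[0,0,20],[0,0,0],0.2],
  [[0,0,35],[0,0,0],0.2],
  [[0,0,35],[0,0,0],0.2],
  [[12,-27,0],[0,0,0],0.8],
  [[12,-27,0],[0,0,0],0.8],
  [[12,-27,0],[0,0,0],0.8],
  [[12,-27,0],[0,0,0],0.8],
], force=25)

```text
clock: 28.9
ee_pos: [416.6, 105.9, 150.4]
orientation: [-2.181, -2.26, 0.001]
wrist_force: [0.2, -0.2, -0.4]
opening: 81.5
finger_force: 0.0
```

Emit:
carry_out([
  [[12,-27,0],[0,0,0],0.8],
  [[12,-27,0],[0,0,0],0.8],
  [[12,-27,0],[0,0,0],0.8],
  [[12,-27,0],[0,0,0],0.8],
  [[9,-25,0],[0,0,0],0.8],
  [[0,0,0],[0,0,0],0.8],
  [[0,0,0],[0,0,0],0.8],
])

```text
clock: 29.6
ee_pos: [473.1, -26.1, 150.0]
orientation: [-2.183, -2.257, 0.001]
wrist_force: [-1.0, -0.8, -0.5]
opening: 83.6
finger_force: 0.0
```

```bash
python3 look.py J 76 97
```

```text
29.6 [473.1 -26.1 150. ] 83.55109502331192
top 31.5 [231.5 274.5] [365.9 214.1] [367.2 212.4]
top 17.5 [286.  236.5] [470.7  63.9] [470.5  64.4]
top 15.0 [196. 198.] [577.2 314.3] [575.5 311.2]
top 19.0 [215.5 151. ] [709.3 261.3] [705.7 259. ]
top 9.0 [231.5 122. ] [791.6 217.1] [786.8 215.4]
scene 8.0 [274.1 321.2] [ 789.8 -204.4] [ 796.9 -211. ]
scene 9.5 [375.  232.5] [805.4 207.8] [812.2 194.4]
scene 13.0 [241.5 215.5] [472.6 -26.1] [484.9 -35.6]
scene 13.5 [362.5 208.5] [721.9 251.9] [730.1 237.8]
scene 10.0 [262.5 198. ] [470.3  66.3] [482.6  55.3]
scene 11.0 [341.  176.5] [590.1 304.8] [600.4 289.8]
scene 37.0 [273. 156.] [368.3 215.7] [382.3 202.2]
```

Emit:
carry_out([
  [[0,-0.4,-30],[0,0,0],0.8],
  [[0,0,-35],[0,0,0],0.8],
  [[0,0,-30],[0,0,0],0.8],
  [[0,0,-18],[0,0,0],0.8],
  [[0,0,0],[0,0,0],0.8],
  [[0,0,0],[0,0,0],-1],
  [[0,0,0],[0,0,0],-1],
  [[0,0,0],[0,0,0],-1],
  [[0,0,0],[0,0,0],-1],
  [[0,0,0],[0,0,0],-1],
])

```text
clock: 30.7
ee_pos: [474.4, -26.6, 38.7]
orientation: [2.181, 2.259, 0.002]
wrist_force: [-0.8, 1.4, 6.6]
opening: 59.6
finger_force: 25.0
```

Emit:
carry_out([
  [[0,0,20],[0,0,0],-1],
  [[0,0,30],[0,0,0],-1],
  [[0,0,30],[0,0,0],-1],
  [[0,0,30],[0,0,0],-1],
  [[0,0,0],[0,0,0],-1],
])

```text
clock: 31.2
ee_pos: [476.5, -27.3, 151.7]
orientation: [2.177, 2.255, 0.006]
wrist_force: [1.0, -0.5, -1.3]
opening: 60.0
finger_force: 25.0
```

Emit:
carry_out([
  [[7.3,-28.7,0],[0,0,0],-1],
  [[7.3,-28.7,0],[0,0,0],-1],
  [[7.3,-28.7,0],[0,0,0],-1],
  [[7.3,-28.7,0],[0,0,0],-1],
  [[7.3,-28.7,0],[0,0,0],-1],
  [[7.3,-28.7,0],[0,0,0],-1],
  [[7.3,-28.7,0],[0,0,0],-1],
  [[7.3,-28.7,0],[0,0,0],-1],
  [[7.3,-28.7,0],[0,0,0],-1],
  [[7.3,-28.7,0],[0,0,1],-1],
  [[7.3,-28.7,0],[0,0,1],-1],
  [[7.2,-28.6,0],[0,0,1],-1],
])

```text
clock: 32.4
ee_pos: [560.8, -371.6, 145.9]
orientation: [-2.12, -2.315, -0.0]
wrist_force: [0.4, 0.3, -0.5]
opening: 59.6
finger_force: 25.0
```

Emit:
carry_out([
  [[0,0,-30],[0,0,0],-1],
  [[0,0,-30],[0,0,0],-1],
  [[0,0,-30],[0,0,0],-1],
  [[0,0,0],[0,0,0],-1],
  [[0,0,0],[0,0,0],-1],
])

```text
clock: 32.9
ee_pos: [560.6, -370.3, 56.6]
orientation: [-2.121, -2.314, -0.0]
wrist_force: [0.6, -0.4, -0.4]
opening: 59.4
finger_force: 25.0
```

```bash
python3 look.py K 76 97; python3 -c "
import cv2,numpy as np
a=cv2.imread('pics/topK.png')[150:300,260:460];b=cv2.imread('pics/sceneK.png')[210:360,110:310]
cv2.imwrite('pics/c6.png',np.hstack([cv2.resize(x,(400,300),interpolation=2) for x in(a,b)]))"
```

```text
32.9 [ 560.6 -370.3   56.6] 59.38800219769222
top 31.5 [231.5 274.5] [365.9 214.1] [367.2 212.4]
top 14.0 [286. 237.] [469.3  63.9] [469.1  64.4]
top 15.0 [196. 198.] [577.2 314.3] [575.5 311.2]
top 18.5 [215.8 151.3] [708.6 260.6] [705.  258.3]
top 8.0 [231.5 122.5] [790.2 217.1] [785.4 215.4]
scene 8.0 [273.6 321.2] [ 788.9 -205.5] [ 796. -212.]
scene 9.5 [375.  232.5] [805.4 207.8] [812.2 194.4]
scene 13.5 [362.5 208.5] [721.9 251.9] [730.1 237.8]
scene 14.5 [262.3 197.9] [469.6  66.1] [481.9  55.1]
scene 10.0 [341.  176.5] [590.1 304.8] [600.4 289.8]
scene 36.0 [273. 156.] [368.3 215.7] [382.3 202.2]
```

View pics/c6.png

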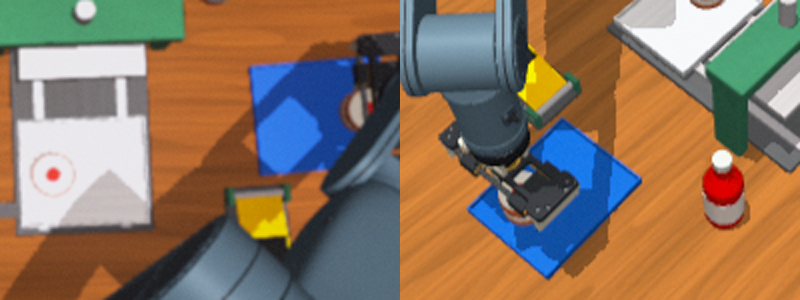

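Emit:
carry_out([
  [[0,0,-25],[0,0,0],-1],
  [[0,0,-10],[0,0,0],-1],
  [[0,0,-5],[0,0,0],-1],
  [[0,0,-2],[0,0,0],-1],
  [[0,0,0],[0,0,0],-1],
  [[0,0,0],[0,0,0],-1],
])

```text
clock: 33.6
ee_pos: [561.7, -371.2, 16.5]
orientation: [2.121, 2.315, -0.0]
wrist_force: [0.6, -0.1, -1.4]
opening: 59.5
finger_force: 25.0
```

Emit:
carry_out([
  [[0,0,-1.5],[0,0,0],-1],
  [[0,0,-0.5],[0,0,0],-1],
  [[0,0,0],[0,0,0],0.7],
  [[0,0,0],[0,0,0],0.7],
  [[0,0,0],[0,0,0],0.7],
  [[0,0,0],[0,0,0],0.7],
  [[0,0,15],[0,0,0],0.7],
  [[0,0,35],[0,0,0],0.7],
  [[0,0,40],[0,0,0],0.7],
  [[0,0,42],[0,0,0],0.7],
  [[0,0,0],[0,0,0],0.8],
])

```text
clock: 34.7
ee_pos: [564.5, -373.6, 154.6]
orientation: [2.113, 2.306, -0.0]
wrist_force: [0.8, -0.1, -0.1]
opening: 82.4
finger_force: 0.0
```

Emit:
carry_out([
  [[-7.6,36.4,0],[0,0,-1],0.8],
  [[-7.6,36.4,0],[0,0,-1],0.8],
  [[-7.6,36.4,0],[0,0,-1],0.8],
  [[-7.6,36.4,0],[0,0,0],0.8],
  [[-7.6,36.4,0],[0,0,0],0.8],
  [[-7.6,36.4,0],[0,0,0],0.8],
  [[-7.6,36.4,0],[0,0,0],0.8],
  [[-7.6,36.4,0],[0,0,0],0.8],
  [[-7.6,36.4,0],[0,0,0],0.8],
  [[-7.6,36.4,0],[0,0,0],0.8],
  [[-7.6,36.4,0],[0,0,0],0.8],
  [[-7.6,36.4,0],[0,0,0],0.8],
])

```text
clock: 35.9
ee_pos: [469.6, 67.4, 146.3]
orientation: [2.182, 2.259, 0.001]
wrist_force: [0.4, -0.5, -0.4]
opening: 83.9
finger_force: 0.0
```

Emit:
carry_out([
  [[0,0,0],[0,0,0],0.8],
  [[0,0,0],[0,0,0],0.8],
])

```text
clock: 36.1
ee_pos: [470.0, 66.6, 146.2]
orientation: [2.179, 2.262, 0.0]
wrist_force: [-0.5, -0.1, -0.5]
opening: 83.9
finger_force: 0.0
```

```bash
python3 look.py L 76 52
```

```text
36.1 [470.   66.6 146.2] 83.899304550914
top 30.5 [231.5 274.5] [365.9 214.1] [364.3 216. ]
top 16.0 [439.  217.5] [ 524.1 -361.7] [ 525.1 -369.2]
top 15.0 [196. 198.] [577.2 314.3] [579.2 317.9]
top 19.0 [215.5 151. ] [709.3 261.3] [713.4 264. ]
top 8.0 [231.5 122.5] [790.2 217.1] [795.6 219.1]
scene 7.0 [272.7 321.9] [ 788.7 -208.2] [ 780.6 -200.8]
scene 21.5 [165.8 302.8] [ 539.5 -371.4] [ 526.7 -366.9]
scene 9.5 [375.  232.5] [805.4 207.8] [797.6 223. ]
scene 13.5 [362.5 208.5] [721.9 251.9] [712.6 268. ]
scene 14.5 [262.3 197.9] [469.6  66.1] [455.5  78.8]
scene 11.0 [341.  176.5] [590.1 304.8] [578.2 321.8]
scene 16.0 [273.  153.5] [360.3 223.8] [344.1 239.3]
```

```bash
python3 -c "
import cv2,numpy as np
a=cv2.imread('pics/topL.png')[160:260,370:470];b=cv2.imread('pics/sceneL.png')[250:350,130:230]
cv2.imwrite('pics/c7.png',np.hstack([cv2.resize(x,(400,400),interpolation=2) for x in(a,b)]))"
```

```text
(no output)
```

View pics/c7.png

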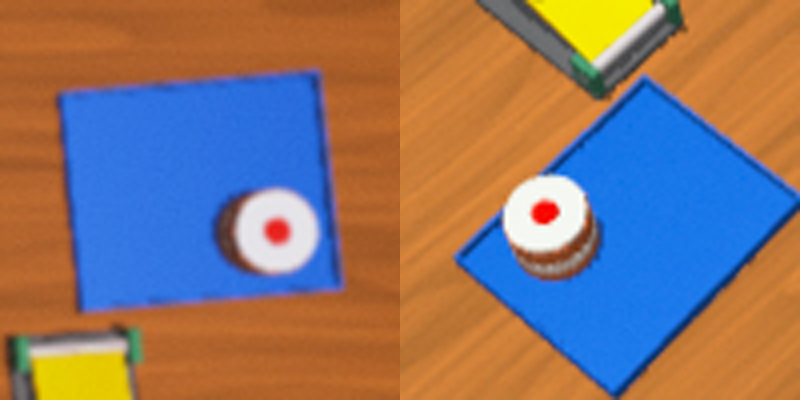

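The first tub was nudged about 35 mm, but it stands upright inside the blue tray, in the top crop at (278,230). Fetching the second.

Emit:
carry_out([
  [[0,-0.8,-30],[0,0,0],0.8],
  [[0,0,-35],[0,0,0],0.8],
  [[0,0,-30],[0,0,0],0.8],
  [[0,0,-13],[0,0,0],0.8],
  [[0,0,0],[0,0,0],0.8],
  [[0,0,0],[0,0,0],-1],
  [[0,0,0],[0,0,0],-1],
  [[0,0,0],[0,0,0],-1],
  [[0,0,0],[0,0,0],-1],
  [[0,0,0],[0,0,0],-1],
])

```text
clock: 37.2
ee_pos: [470.8, 65.0, 38.6]
orientation: [2.181, 2.259, 0.002]
wrist_force: [-0.6, -0.9, 6.5]
opening: 59.6
finger_force: 25.0
```

Emit:
carry_out([
  [[0,0,20],[0,0,0],-1],
  [[0,0,30],[0,0,0],-1],
  [[0,0,30],[0,0,0],-1],
  [[0,0,30],[0,0,0],-1],
  [[0,0,0],[0,0,0],-1],
])

```text
clock: 37.7
ee_pos: [472.6, 65.2, 151.3]
orientation: [2.178, 2.256, 0.008]
wrist_force: [0.7, -0.8, -2.4]
opening: 59.3
finger_force: 25.0
```

Emit:
carry_out([
  [[7,-28.6,0],[0,0,0],-1],
  [[7,-28.6,0],[0,0,0],-1],
  [[7,-28.6,0],[0,0,0],-1],
  [[7,-28.6,0],[0,0,0],-1],
  [[7,-28.6,0],[0,0,0],-1],
  [[7,-28.6,0],[0,0,0],-1],
  [[7,-28.6,0],[0,0,0],-1],
  [[7,-28.6,0],[0,0,0],-1],
  [[7,-28.6,0],[0,0,0],-1],
  [[7,-28.6,0],[0,0,1],-1],
  [[7,-28.6,0],[0,0,1],-1],
  [[7,-28.2,0],[0,0,1],-1],
])

```text
clock: 38.9
ee_pos: [553.4, -278.1, 145.5]
orientation: [-2.119, -2.315, 0.0]
wrist_force: [-0.3, 1.3, -0.9]
opening: 59.9
finger_force: 25.0
```

Emit:
carry_out([
  [[0,0,-30],[0,0,0],-1],
  [[0,0,-30],[0,0,0],-1],
  [[0,0,-30],[0,0,0],-1],
  [[0,0,0],[0,0,0],-1],
  [[0,0,0],[0,0,0],-1],
])

```text
clock: 39.4
ee_pos: [553.3, -276.9, 56.5]
orientation: [-2.12, -2.314, 0.0]
wrist_force: [1.1, -0.2, -1.6]
opening: 59.5
finger_force: 25.0
```

```bash
python3 look.py M 76 52
```

```text
39.4 [ 553.3 -276.9   56.5] 59.46627326671946
top 31.5 [231.5 274.5] [365.9 214.1] [364.3 216. ]
top 15.0 [196. 198.] [577.2 314.3] [579.2 317.9]
top 18.5 [215.8 151.3] [708.6 260.6] [712.7 263.3]
top 8.0 [231.5 122.5] [790.2 217.1] [795.6 219.1]
scene 8.0 [273.6 321.2] [ 788.9 -205.5] [ 780.8 -197.9]
scene 21.5 [165.8 302.8] [ 539.5 -371.4] [ 526.7 -366.9]
scene 9.0 [375.  232.5] [805.4 207.8] [797.6 223. ]
scene 13.5 [362.5 208.5] [721.9 251.9] [712.6 268. ]
scene 11.0 [341.  176.5] [590.1 304.8] [578.2 321.8]
scene 37.0 [273. 156.] [368.3 215.7] [352.3 231.1]
```

Emit:
carry_out([
  [[0,0,-25],[0,0,0],-1],
  [[0,0,-10],[0,0,0],-1],
  [[0,0,-5],[0,0,0],-1],
  [[0,0,-2],[0,0,0],-1],
  [[0,0,-1.5],[0,0,0],-1],
  [[0,0,0],[0,0,0],-1],
  [[0,0,0],[0,0,0],0.7],
  [[0,0,0],[0,0,0],0.7],
  [[0,0,0],[0,0,0],0.7],
  [[0,0,0],[0,0,0],0.7],
])

```text
clock: 40.5
ee_pos: [554.2, -277.7, 14.4]
orientation: [2.122, 2.316, 0.0]
wrist_force: [-0.2, -0.3, 0.3]
opening: 78.6
finger_force: 0.0
```

Emit:
carry_out([
  [[0,0,15],[0,0,0],0.7],
  [[0,0,35],[0,0,0],0.7],
  [[0,0,40],[0,0,0],0.7],
  [[0,0,42],[0,0,0],0.7],
  [[-10,36,0],[0,0,0],0.7],
  [[-10,36,0],[0,0,0],0.7],
  [[-10,36,0],[0,0,0],0.7],
  [[-10,36,0],[0,0,0],0.7],
  [[-10,36,0],[0,0,0],0.7],
  [[-10,36,0],[0,0,0],0.7],
  [[-10,36,0],[0,0,0],0.7],
  [[0,0,0],[0,0,0],0.7],
])

```text
clock: 41.7
ee_pos: [482.4, -21.8, 147.3]
orientation: [-2.117, -2.32, -0.001]
wrist_force: [0.8, -0.1, -0.2]
opening: 78.9
finger_force: 0.0
```

```bash
python3 look.py N 52; python3 -c "
import cv2,numpy as np
a=cv2.imread('pics/topN.png');b=cv2.imread('pics/sceneN.png')
cv2.imwrite('pics/c8.png',np.hstack([cv2.resize(a[100:300,120:460],(400,235),interpolation=2),cv2.resize(b[130:330,120:460],(400,235),interpolation=2)]))"
```

```text
41.7 [482.4 -21.8 147.3] 78.86149108676756
top 30.5 [231.5 274.5] [364.3 216. ]
top 15.0 [439. 217.] [ 526.6 -369.2]
top 15.5 [407.  207.5] [ 553.3 -279.1]
top 15.5 [196. 198.] [579.2 317.9]
top 19.0 [215.5 151. ] [713.4 264. ]
top 9.0 [231.5 122. ] [797.1 219.1]
scene 8.0 [274.1 321.2] [ 781.7 -196.8]
scene 21.5 [165.8 302.8] [ 526.7 -366.9]
scene 20.5 [197. 288.] [ 553.8 -276.7]
scene 9.5 [375.  232.5] [797.6 223. ]
scene 13.5 [362.5 208.5] [712.6 268. ]
scene 11.0 [341.  176.5] [578.2 321.8]
scene 37.0 [273. 156.] [352.3 231.1]
```

View pics/c8.png

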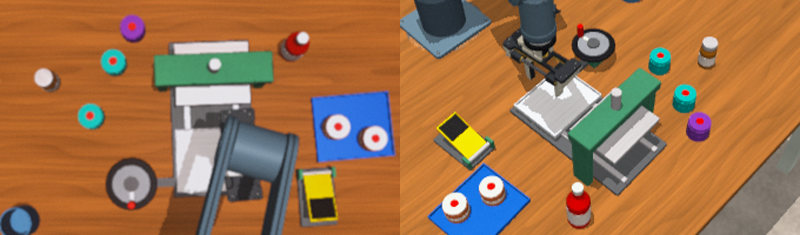

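The crop shows both lidded tubs upright in the blue tray at scene (166,303) and (197,288). The shuttle tray is empty and out, the treadle is up, and the bystanders have not moved.

```bash
python3 -c "
from rig import arm
print(arm.sign_off())"
```

```text
the job is handed in; nothing more can be done
None
```

Handed in: both tubs present were pressed, the treadle was let up, the tray was wound back out, and the tubs stand upright in the blue dispatch tray, one about 35 mm from where I set it after being nudged; lids look shut in the images.

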